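Loosen the knurled wheel and push the board home

TASK

The board in the drilling jig is held by a locating pin: with a fingertip against the knurled rim, roll the big brass wheel two full turns counter-clockwise as seen from above, bringing its red mark round twice and back to the white line, so that the pin comes up out of the board. Then push the board along its channel with a fingertip until it is fully home against the red stop. Keep the board flat in its channel without lifting it, and leave the glue, tin, tape measure and screwdriver where they are.

Things in the scene. Friction and masses are not known exactly. Their poses are not given: they have to be found in the camera images.
- jig: drilling jig, fixed: brown wooden base 180 (x) by 460 mm (y, -200 to +260), top at z 18 mm. Two dark guide strips along y, tops at 31 mm, form a channel 103 mm wide centred on x = 0. A blue bridge over it at y = 0: 176 mm in x, 44 mm in y, z 44 to 56 mm; white index line on its -x end. Origin on the table under the wheel's axis. The board is pushed along +y. Yaw within 0.4 rad, z up
- wheel_center (a point): centre of the brass wheel on its vertical axis, 76 mm above the table; axes as the jig's. 100 mm in diameter over the knurls (40 upright ridges 3 mm high), 24 mm thick (z 64 to 88 mm), a red mark on top and rim. Nothing round its rim or above; only the bridge below. The 12 mm steel pin stands out of its middle, top at 98 mm, 114 mm after two turns
- wheel (a joint): wheel angle, rad, growing counter-clockwise from above (loosening); 0 = red mark at the white line (jig -x side), starts at -0.2 to 0.2; two turns = 12.566, limit three turns. Stays where left; friction 0.05 N m (1 N at the rim). Lifts the pin 8 mm a turn; its 8 mm foot starts 12 mm deep in the board's hole: one turn does not free it, two leave it 4 mm clear
- board: loose pale maple board lying flat in the jig's channel, 100 mm (x) by 320 mm (y) by 20 mm thick, 0.42 kg, with a 12 mm hole through its middle (thin pencil lines across it). Origin: centre of its underside, 18 mm above the table; axes nearly as the jig's
- board_near_end (a point): middle of the board's end face on the jig's -y side, the face to push on, 28 mm above the table; 100 mm wide, 20 mm high (z 18 to 38 mm). The jig's base runs on 40 mm beyond it at z = 18 mm, with the guide strips (tops at 31 mm) at either side
- board_far_end (a point): middle of the board's other end face (jig +y side), which must come against the stop, at mid thickness
- stop_face (a point): middle of the face of the red stop block that looks to the board (the jig's -y), 28 mm above the table; axes as the jig's. The block is fixed, 100 mm by 30 mm, 28 mm high; the gap to the board at the start varies from 25 to 55 mm
- glue: bystander: white glue bottle, 48 mm in diameter, 110 mm high, standing on the table; origin at the centre of its underside
- tin: bystander: green tin, 64 mm in diameter, 65 mm high, standing on the table; origin at the centre of its underside
- tape: bystander: yellow tape measure, 34 by 70 by 65 mm high, standing on the table; origin at the centre of its underside
- driver: bystander: screwdriver with blue handle, about 200 mm long, lying on the table along its x axis; origin under its middle

How it is judged:
On the way, in this order (a step that is already met when the one before it is completed fails the run):
1. the wheel has been loosened by two full turns (joint within 0.6 rad of 12.566), the board still more than 10 mm from the stop (value of joint wheel between 11.966 and 13.166 rad and y of board_far_end in the frame of stop_face below -0.01 m), for 0.2 s.
2. the board is home against the stop (gap under 4 mm) (y of board_far_end in the frame of stop_face above -0.004 m), for 0.2 s.
At the end, for the whole second after the job is handed in: The wheel stands still at two full turns (joint within 0.6 rad of 12.566) and the board lies at rest flat in its channel with its far end within 4 mm of the stop's face (value of joint wheel between 11.966 and 13.166 rad and y of board_far_end in the frame of stop_face above -0.004 m and height (world z) of board below 0.024 m and angle between board's own z axis and vertical below 0.06 rad and linear speed of board below 0.01 m/s and velocity of joint wheel between -0.1 and 0.1 rad/s); the robot touches nothing.
It fails at once if the board is lifted or tipped (height (world z) of board above 0.028 m or angle between board's own z axis and vertical above 0.12 rad).
It fails at once if a bystander is moved by more than 20 mm (distance of any of glue, tin, tape, driver from where it was at the start of the episode above 0.02 m).
It also fails if it takes over 64 s, if anything falls off the work surface, if the arm or the gripper's body presses on something with over 40 N, if the wrist force passes 120 N, or if a joint passes its speed limit or range.

ROBOT

A 6-joint arm with a two-finger parallel gripper is mounted at the origin on the work surface. World frame = base frame: x ahead of the robot, y to its left, z up, the work surface at z = 0. Lengths are in m, angles in rad, forces in N, time in s.
With the tool pointing down it reaches from about 0.35 to 0.975 m from the base axis. Payload 4.9 kg.
Tool frame: the origin (TCP) lies at the very end of the fingers, on their centre line; the grasp point (between the pads) lies 19 mm behind it; z points along the fingers, y is the line along which they close (so a half turn about z gives the same grasp; the last joint's range is limited). The gripper opens to 85 mm and grips with 20 to 120 N. Pads are 22 mm wide; open, the fingers measure 114 mm over their backs; the gripper's body (76 mm by 85 mm) begins 54 mm behind the grasp point. The pads swing forward as they close: fully open they stand 13 mm farther back than shut.
Start: joints at [-1.304, 0.053, 1.613, -0, 1.476, -0.119], TCP at [0.235, -0.579, 0.231] pointing down, gripper open.
Joint ranges: [-3.01, 3.01], [-1.01, 2.22], [0.06, 2.58], [-1.02, 4.17], [0.09, 2.62], [-3.14, 3.14]. Speed limits (rad/s): [2.57, 2.57, 3.14, 3.14, 3.14, 3.14].

INTERFACE

Orientations are given as a rotation vector (axis times angle).
In Python, from station import * gives the robot as it stands.
- The arm moves only by the shell command python3 -m crank 'ROWS' [OPENING] [FORCE]. ROWS is JSON, a list of rows, each an object with "offset": the shift along the tool's x, y, z in m, a list of three; "twist": the turn, a rotation vector about the tool's x, y, z in degrees, a list of three. In form: [{"offset": [x, y, z], "twist": [rx, ry, rz]}, ...]. A call has 1 to 20 rows; each row is the pose to reach, as a shift and turn from the pose commanded when the call began, along the tool's axes at that moment; what a row does not reach only later rows make up. A row lasts 1/8 s, in which the tool goes at most 62.5 mm and 10.7 degrees, less where a joint would pass 70% of its speed; a pose out of reach is approached as far as the arm can. A call with a gripper value outside its range is refused whole. OPENING is the opening, from 0 (shut) to 1 (fully open), set as the call begins (- or left out, the last holds). The fingers move at their own pace and stop on an object; FORCE is the grip in N (left out, the last holds). Time passes only in rows, so rows that repeat a pose let the fingers close. It gives the time, the measured TCP pose, the force, the opening and the grip force at its end, in the units of the state.
- get_obs(): the state, without advancing time (a new reading comes with each control period).
- get_image(name): name is "side" or "top"; returns the picture (400x640x3 uint8, red, green, blue); there is no depth.
- get_calibration(name): a dict with "intrinsics" (3x3 intrinsics, pixels), "world_from_camera" (4x4, takes a point from camera to world coordinates). Camera axes: x right, y up, looking along -z (the intrinsics and any distortion apply to the point x, -y, -z); pixel columns grow to the right and rows downward; lengths in m; the calibration is good to about 2 mm. A picture is of the moment at which its call begins. get_calibration takes no time and is no camera call.
- finish_job(): hands the job in; it is judged then, once.
Trained networks look in the newest picture that a camera, given by its name, has taken for a name from the list of things; names that differ only in an ending like _2 or _b are one class to them, and where a whole thing is asked for, a point or a joint stands for the part that bears it (a point fixed in the world has none). Each returns a list of dicts, best first, with "confidence" (0 to 1); they miss things now and then, are a little off and sometimes report something else, mostly with a low value. They report only what shows in the picture. A call takes as long as a camera call.
- cut_out(query, camera): "region" (400x640 bool, what is visible of it) and "rect" ([centre column, centre row, width, height] in pixels, round what is visible of it).
The state is a dict: "t": time; "q": joint angles; "dq": joint speeds; "effort": joint torques, N m; "tool_pos": TCP position; "tool_rot": TCP orientation; "contact_force": force on the tool from outside, world axes, zero at the start; "wrist_torque": the same for the moment, N m; "opening": finger opening in m; "grip_force": force on a finger pad.
Only numpy, scipy, OpenCV 4.12 (cv2) and the standard library are available. Lean on these libraries where they do the work, as an engineer would, in place of code of your own. Each camera call takes 0.05 s, during which the arm holds its last target. There are 200 camera calls.

## Working session

There is one attempt and no reset: what is moved stays moved. The work goes in short steps, Python scripts to look and compute and a shell command to move; the robot and the scene stay as the last step left them, time stands still between calls to the robot, and variables do not carry over. Pictures are saved under pics/ and viewed, at most 13 in all, crops included, and the job is handed in when it is done.

```bash
mkdir -p pics; ls; cat > h.py <<'E'
from station import *
import numpy as np, cv2
from scipy.spatial.transform import Rotation as R
def ray(cam,u,v):
    c=get_calibration(cam);K=np.array(c["intrinsics"]);T=np.array(c["world_from_camera"])
    d=np.linalg.inv(K)@[u,v,1]; d=T[:3,:3]@[d[0],-d[1],-d[2]]
    return T[:3,3],d
def atz(cam,u,v,z):
    o,d=ray(cam,u,v); return o+d*(z-o[2])/d[2]
def proj(cam,p):
    c=get_calibration(cam);K=np.array(c["intrinsics"]);T=np.linalg.inv(np.array(c["world_from_camera"]))
    q=T[:3,:3]@p+T[:3,3]; w=K@[q[0],-q[1],-q[2]]; return w[:2]/w[2]
E
python3 - <<'E'
from h import *
for n in ("top","side"):
    im=get_image(n); cv2.imwrite(f"pics/{n}0.png",im[:,:,::-1])
    c=get_calibration(n); print(n,{k:np.round(v,3).tolist() if not isinstance(v,str) else v for k,v in c.items()})
    for q in ("jig","wheel","board","stop_face","glue","tin","tape","driver"):
        try: print(q,[(round(r["confidence"],2),np.round(r["rect"],1).tolist()) for r in cut_out(q,n)][:2])
        except Exception as e: print(q,e)
o=get_obs();print(o)
E
```

```text
pics
top {'intrinsics': [[468.391, 0.0, 319.89], [0.0, 468.391, 200.985], [0.0, 0.0, 1.0]], 'world_from_camera': [[-0.026, 0.996, -0.084, 0.491], [-1.0, -0.027, -0.005, 0.092], [-0.007, 0.083, 0.996, 1.021], [0.0, 0.0, 0.0, 1.0]]}
jig [(0.6, [348.6, 236.7, 230.0, 151.7]), (0.29, [260.4, 266.1, 28.6, 46.1])]
wheel [(0.58, [361.3, 231.1, 48.8, 49.7])]
board [(0.71, [358.6, 231.3, 157.6, 95.4])]
stop_face [(0.87, [258.7, 268.2, 29.2, 47.8])]
glue [(0.59, [320.6, 161.7, 23.6, 28.6]), (0.34, [359.6, 233.2, 154.8, 95.2])]
tin [(0.66, [386.0, 143.9, 32.2, 30.2])]
tape [(0.57, [271.6, 188.3, 34.9, 32.7])]
driver [(0.7, [346.6, 312.1, 87.9, 26.9])]
side {'intrinsics': [[423.032, 0.0, 322.48], [0.0, 423.032, 200.567], [0.0, 0.0, 1.0]], 'world_from_camera': [[0.696, 0.392, -0.601, 0.177], [-0.718, 0.363, -0.595, -0.289], [-0.015, 0.845, 0.534, 0.439], [0.0, 0.0, 0.0, 1.0]]}
jig [(0.9, [324.4, 303.8, 337.6, 185.1])]
wheel [(0.7, [335.1, 253.1, 77.1, 62.8]), (0.6, [341.2, 285.4, 238.0, 115.9])]
board [(0.75, [340.8, 283.5, 239.5, 119.6])]
stop_face [(0.65, [206.2, 236.1, 53.7, 46.9])]
glue [(0.73
[... 168 characters left out ...]
6.8, 344.1, 126.0, 71.7])]
{'t': 0.9, 'q': array([-1.30400708e+00,  5.26617859e-02,  1.61289113e+00, -3.24074298e-05,
        1.47596793e+00, -1.18985868e-01]), 'dq': array([-0.00199666, -0.00119872, -0.00020639, -0.00022997, -0.00057577,
        0.00077333]), 'effort': array([-1.23379781e-03, -3.93683124e+01, -3.70470357e+01, -7.04623790e-05,
        4.87476100e-04, -1.45030594e-05]), 'tool_pos': array([ 0.2351717 , -0.57906015,  0.23133259]), 'tool_rot': array([ 3.08325765e+00,  6.02214057e-01, -4.22096626e-05]), 'contact_force': array([ 0.20023066, -0.52049647, -0.42993985]), 'wrist_torque': array([ 0.00826245, -0.0023182 , -0.06232415]), 'grip_force': 0.0, 'opening': 0.08510348228335271}
```

View pics/top0.png

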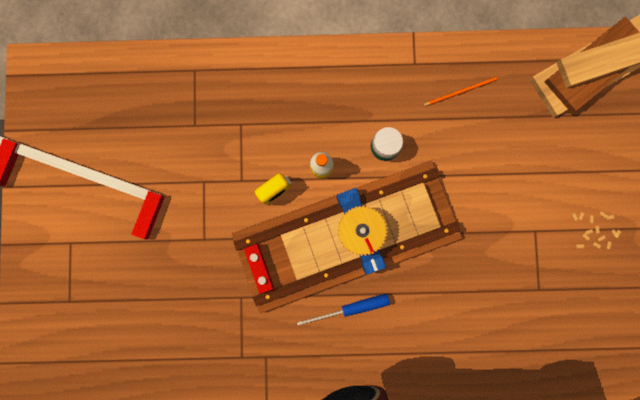

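View pics/side0.png

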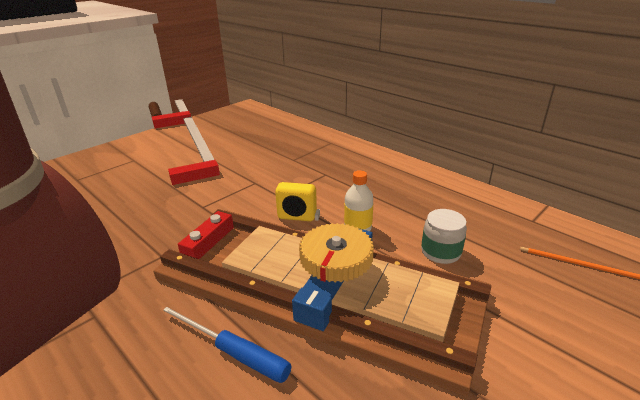

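Top: wheel at about (361,231), red mark pointing to the white line at (373,265), stop at (258,268) with board end about (290,255). The jig -x side faces the robot; bystanders are clear of the wheel. Measure the geometry next.

```bash
cat >> h.py <<'E'
def maskpts(q,cam,z):
    m=cut_out(q,cam)[0]["region"].astype(np.uint8)
    c=max(cv2.findContours(m,0,2)[0],key=cv2.contourArea)[:,0,:]
    return np.array([atz(cam,u,v,z)[:2] for u,v in c]),m
def red_angle(cam,C,yaw):
    """angle of red mark on top of wheel, in joint convention (0 at jig -x)"""
    im=cv2.cvtColor(get_image(cam),cv2.COLOR_RGB2HSV)
    m=((im[...,0]<8)|(im[...,0]>172))&(im[...,1]>170)&(im[...,2]>70)
    v,u=np.nonzero(m); P=np.array([atz(cam,a,b,.088)[:2] for a,b in zip(u,v)])-C
    k=(np.hypot(*P.T)<.048)&(np.hypot(*P.T)>.012); s=P[k].mean(0)
    return (np.arctan2(s[1],s[0])-yaw-np.pi+np.pi)%(2*np.pi)-np.pi,k.sum(),s
E
python3 - <<'E'
from h import *
get_image("top")
Pb,m=maskpts("board","top",.038)
r=cv2.minAreaRect((Pb*1000).astype(np.float32)); print("board",r)
Pj,m=maskpts("jig","top",.031); rj=cv2.minAreaRect((Pj*1000).astype(np.float32)); print("jig",rj)
Pw,m=maskpts("wheel","top",.088); c,rad=cv2.minEnclosingCircle((Pw*1000).astype(np.float32)); print("wheel",c,rad)
print(cv2.fitEllipse((Pw*1000).astype(np.float32)))
Ps,m=maskpts("stop_face","top",.046); print("stop",cv2.minAreaRect((Ps*1000).astype(np.float32)))
get_image("side");Pw,m=maskpts("wheel","side",.076);print("side wheel",cv2.minEnclosingCircle((Pw*1000).astype(np.float32)))
for q in("glue","tin","tape","driver"):
  P,m=maskpts(q,"side",0.03);print(q,P.mean(0).round(3))
# direct colour fits: red stop and wheel hub
im=cv2.cvtColor(get_image("top"),cv2.COLOR_RGB2HSV)
print("line pix white", [np.round(atz("top",375,264,.056),3)])
E
```

```text
board ((479.95635986328125, 101.33456420898438), (101.25025177001953, 135.35556030273438), 19.45436668395996)
jig ((500.9432373046875, 43.1424560546875), (180.653564453125, 460.5300598144531), 18.70273780822754)
wheel (509.6355285644531, 14.831652641296387) 48.2970085144043
((509.1703796386719, 14.732061386108398), (92.44233703613281, 94.70664978027344), 131.6262664794922)
stop ((437.81951904296875, 227.5752716064453), (100.09508514404297, 34.437774658203125), 17.72905158996582)
side wheel ((507.9318542480469, 18.605497360229492), 62.66071701049805)
glue [0.689 0.122]
tin [ 0.692 -0.045]
tape [0.605 0.2  ]
driver [0.335 0.034]
line pix white [array([ 0.44 , -0.013,  0.056])]
```

```bash
python3 - <<'E'
from h import *
a=get_image("top")[150:320,220:480,::-1]
cv2.imwrite("pics/c.png",cv2.resize(a,None,fx=3,fy=3,interpolation=cv2.INTER_CUBIC))
E
```

```text
(no output)
```

View pics/c.png

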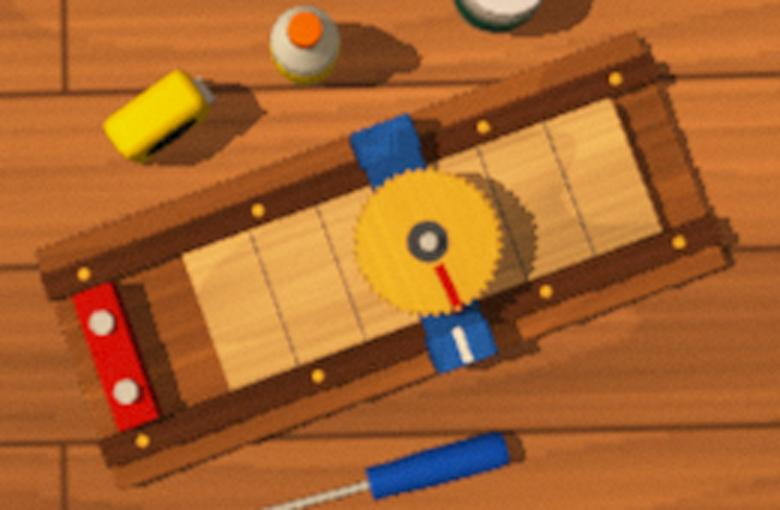

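```bash
cat >> h.py <<'E'
C=np.array([.5095,.0148]); YAW=np.radians(18.7)
Rj=np.array([[np.cos(YAW),-np.sin(YAW)],[np.sin(YAW),np.cos(YAW)]])
def st():
    o=get_obs(); T=R.from_rotvec(o["tool_rot"]).as_matrix()
    print("t",round(o["t"],2),"jig mm",(Rj.T@(o["tool_pos"][:2]-C)*1000).round(1),"z",round(o["tool_pos"][2]*1000,1),
     "toolyaw",round(np.degrees(np.arctan2(T[1,0],T[0,0])),2),"F jig",(Rj.T@o["contact_force"][:2]).round(1),round(o["contact_force"][2],1),"open",round(o["opening"],3))
E
python3 -c "
from h import *
print(red_angle('top',C,YAW))"
python3 -m crank '[{"offset":[0.4727,-0.3617,0],"twist":[0,0,3.4]},{"offset":[0.4727,-0.3617,0],"twist":[0,0,3.4]},{"offset":[0.4727,-0.3617,0],"twist":[0,0,3.4]},{"offset":[0.4727,-0.3617,0],"twist":[0,0,3.4]},{"offset":[0.4727,-0.3617,0],"twist":[0,0,3.4]},{"offset":[0.4727,-0.3617,0],"twist":[0,0,3.4]},{"offset":[0.4727,-0.3617,0],"twist":[0,0,3.4]},{"offset":[0.4727,-0.3617,0],"twist":[0,0,3.4]},{"offset":[0.4727,-0.3617,0],"twist":[0,0,3.4]},{"offset":[0.4727,-0.3617,0],"twist":[0,0,3.4]},{"offset":[0.4727,-0.3617,0],"twist":[0,0,3.4]},{"offset":[0.4727,-0.3617,0.1],"twist":[0,0,3.4]},{"offset":[0.4727,-0.3617,0.1],"twist":[0,0,3.4]},{"offset":[0.4727,-0.3617,0.1],"twist":[0,0,3.4]},{"offset":[0.4727,-0.3617,0.1],"twist":[0,0,3.4]}]' 0 30
python3 -c "
from h import *
st()"
```

```text
(np.float64(0.10623798426971565), np.int64(37), array([-0.03042182, -0.01404847]))
t: 3.48
tool_pos: [0.5379, -0.067, 0.1333]
tool_rot: [3.099, 0.509, 0.004]
contact_force: [0.7, 0.4, 0.6]
opening: 0.0002
grip_force: 0.0
t 3.48 jig mm [  0.7 -86.6] z 133.3 toolyaw 18.65 F jig [0.8 0.1] 0.6 open 0.0
```

```bash

python3 -m crank '[{"offset":[0,0,0.033],"twist":[0,0,0]},{"offset":[0,0,0.065],"twist":[0,0,0]},{"offset":[0,-0.010,0.065],"twist":[0,0,0]},{"offset":[0,-0.020,0.065],"twist":[0,0,0]},{"offset":[0,-0.020,0.065],"twist":[0,0,0]}]' 0
python3 -c "
from h import *
st()"
python3 -m crank '[{"offset":[0,-0.002,0],"twist":[0,0,0]},{"offset":[0,-0.004,0],"twist":[0,0,0]},{"offset":[0,-0.004,0],"twist":[0,0,0]}]' 0
python3 -c "
from h import *
st()"
```

```text
t: 4.1
tool_pos: [0.532, -0.0466, 0.0688]
tool_rot: [3.098, 0.512, 0.006]
contact_force: [0.7, 0.2, 0.7]
opening: -0.0
grip_force: 0.0
t 4.1 jig mm [  1.6 -65.4] z 68.8 toolyaw 18.78 F jig [ 0.8 -0.1] 0.7 open -0.0
t: 4.47
tool_pos: [0.5306, -0.0445, 0.0676]
tool_rot: [3.097, 0.51, 0.004]
contact_force: [1.5, -4.1, 2.7]
opening: -0.0
grip_force: 2.5
t 4.47 jig mm [  1.  -62.9] z 67.6 toolyaw 18.71 F jig [ 0.1 -4.4] 2.7 open -0.0
```

```bash
cat >> h.py <<'E'
def path(s0,n,step,a=11,b=13.5,r=49.0):
    """tool-axis offsets (mm) from pose at arclength s0 along rounded rectangle, CCW, s=0 at (0,-(b+r))"""
    q=np.pi/2*r; per=4*q+4*(a+b)
    segs=[(a,(0,-b-r),None,(1,0)),(q,(a,-b),-90,0),(2*b,(a+r,-b),None,(0,1)),(q,(a,b),0,0),(2*a,(a,b+r),None,(-1,0)),(q,(-a,b),90,0),(2*b,(-a-r,b),None,(0,-1)),(q,(-a,-b),180,0),(a,(-a,-b-r),None,(1,0))]
    def f(s):
        s%=per
        for L,p,t,d in segs:
            if s<=L: break
            s-=L
        p=np.array(p,float)
        if t is None: return p+s*np.array(d)
        w=np.radians(t)+s/r; return p+r*np.array([np.cos(w),np.sin(w)])
    return per,f
def rows(s0,n,step,**k):
    per,f=path(0,0,0,**k)
    for i in range(1,n+1):
        d=f(s0+i*step)-f(s0); print('[%.4f,%.4f,0]'%(d[0]/1e3,-d[1]/1e3),end=' ')
    print('end',f(s0+n*step).round(1),'per',round(per,1))
E
python3 -c "
from h import *
rows(0,20,10)"
```

```text
[0.0100,-0.0000,0] [0.0199,-0.0008,0] [0.0295,-0.0036,0] [0.0383,-0.0083,0] [0.0460,-0.0147,0] [0.0522,-0.0225,0] [0.0567,-0.0314,0] [0.0594,-0.0411,0] [0.0600,-0.0510,0] [0.0600,-0.0610,0] [0.0600,-0.0710,0] [0.0597,-0.0810,0] [0.0577,-0.0908,0] [0.0537,-0.1000,0] [0.0480,-0.1081,0] [0.0407,-0.1150,0] [0.0322,-0.1202,0] [0.0228,-0.1236,0] [0.0129,-0.1250,0] [0.0029,-0.1250,0] end [ 2.9 62.5] per 405.9
```

```bash

python3 -m crank '[{"offset":[0.0100,0,0],"twist":[0,0,0]},{"offset":[0.0199,-0.0008,0],"twist":[0,0,0]},{"offset":[0.0295,-0.0036,0],"twist":[0,0,0]},{"offset":[0.0383,-0.0083,0],"twist":[0,0,0]},{"offset":[0.0460,-0.0147,0],"twist":[0,0,0]},{"offset":[0.0522,-0.0225,0],"twist":[0,0,0]},{"offset":[0.0567,-0.0314,0],"twist":[0,0,0]},{"offset":[0.0594,-0.0411,0],"twist":[0,0,0]}]' 0
python3 -c "
from h import *
st();print(red_angle('top',C,YAW));st()
for n in('top','side'): cv2.imwrite('pics/a%s.png'%n,get_image(n)[:,:,::-1])
a=get_image('top')[160:310,230:430];b=get_image('side')[180:360,200:440]
cv2.imwrite('pics/a.png',np.hstack([cv2.resize(a,(400,300)),cv2.resize(b,(400,300))])[:,:,::-1])"
```

```text
t: 5.48
tool_pos: [0.5723, 0.0155, 0.0663]
tool_rot: [-3.1, -0.511, 0.0]
contact_force: [-0.4, 0.2, -0.2]
opening: -0.0001
grip_force: 0.0
t 5.47 jig mm [ 59.7 -19.5] z 66.3 toolyaw 18.71 F jig [-0.3  0.3] -0.2 open -0.0Traceback (most recent call last):
  File "<string>", line 3, in <module>
    st();print(red_angle('top',C,YAW));st()
               ~~~~~~~~~^^^^^^^^^^^^^
  File "h.py", line 21, in red_angle
    v,u=np.nonzero(m); P=np.array([atz(cam,a,b,.088)[:2] for a,b in zip(u,v)])-C
                                   ~~~^^^^^^^^^^^^^^
  File "h.py", line 9, in atz
    o,d=ray(cam,u,v); return o+d*(z-o[2])/d[2]
        ~~~^^^^^^^^^
  File "h.py", line 5, in ray
    c=get_calibration(cam);K=np.array(c["intrinsics"]);T=np.array(c["world_from_camera"])
ValueError: time passes only in moves, steps and waits
```

```bash
sed -i 's/^def ray/import functools\nget_calibration=functools.lru_cache(None)(get_calibration)\ndef ray/' h.py
cat > look.py <<'E'
import sys
from h import *
st(); print(red_angle('top',C,YAW))
a=get_image('top')[160:310,230:430];b=get_image('side')[180:360,200:440]
cv2.imwrite('pics/%s.png'%sys.argv[1],np.hstack([cv2.resize(a,(400,300)),cv2.resize(b,(400,300))])[:,:,::-1])
E
python3 look.py a
```

```text
t 5.53 jig mm [ 59.8 -18.5] z 66.2 toolyaw 18.75 F jig [0.4 1.4] -0.2 open 0.0
(np.float64(-0.8080540130847305), np.int64(521), array([-0.02127323,  0.01112047]))
```

View pics/a.png

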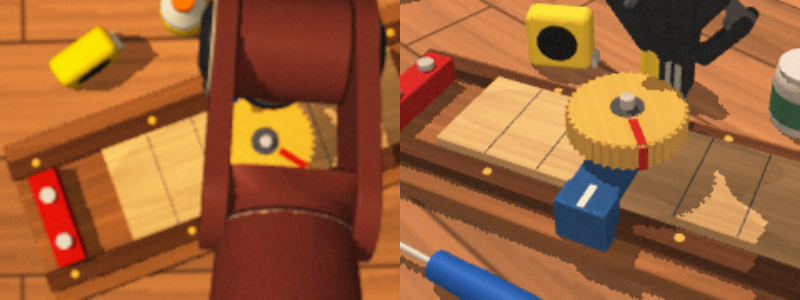

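```bash
sed -i 's/^    m=.*im\[...,2\]>70)/    m=((im[...,0]<8)|(im[...,0]>172))\&(im[...,1]>190)\&(im[...,2]>110)/' h.py; sed -i "s/red_angle('top',C,YAW)/red_angle('side',C,YAW)/" look.py
python3 -m crank '[{"offset":[0,-0.01,0],"twist":[0,0,0]},{"offset":[0,-0.018,0],"twist":[0,0,0]},{"offset":[-0.001,-0.018,0],"twist":[0,0,0]}]'
python3 look.py b
python3 -m crank '[{"offset":[-0.001,0,0],"twist":[0,0,0]},{"offset":[-0.001,0,0],"twist":[0,0,0]}]'
python3 -c "
from h import *
st()"
python3 -m crank '[{"offset":[-0.001,0,0],"twist":[0,0,0]},{"offset":[-0.001,0,0],"twist":[0,0,0]}]'
python3 -c "
from h import *
st()"
```

```text
t: 6.05
tool_pos: [0.5671, 0.0327, 0.0667]
tool_rot: [-3.099, -0.511, -0.008]
contact_force: [8.4, 2.8, -4.7]
opening: -0.0002
grip_force: 4.5
t 6.05 jig mm [60.4 -1.5] z 66.7 toolyaw 18.71 F jig [ 8.9 -0. ] -4.7 open -0.0
(np.float64(0.8738139485635612), np.int64(80), array([-0.01204612, -0.03100194]))
t: 6.45
tool_pos: [0.5672, 0.0324, 0.0668]
tool_rot: [-3.099, -0.51, -0.012]
contact_force: [10.1, 4.4, -5.5]
opening: 0.0
grip_force: 5.4
t 6.45 jig mm [60.3 -1.8] z 66.8 toolyaw 18.68 F jig [11.   0.9] -5.5 open 0.0
t: 6.7
tool_pos: [0.5671, 0.0323, 0.0669]
tool_rot: [-3.099, -0.51, -0.016]
contact_force: [13.6, 4.2, -8.6]
opening: -0.0003
grip_force: 7.1
t 6.7 jig mm [60.2 -1.9] z 66.9 toolyaw 18.68 F jig [14.3 -0.4] -8.6 open -0.0
```

```bash

python3 -c "
from h import *
rows(94,20,12,a=6,b=8.5,r=52)"
```

```text
[-0.0000,-0.0120,0] [-0.0017,-0.0239,0] [-0.0060,-0.0350,0] [-0.0128,-0.0449,0] [-0.0217,-0.0529,0] [-0.0322,-0.0587,0] [-0.0437,-0.0620,0] [-0.0556,-0.0627,0] [-0.0676,-0.0626,0] [-0.0794,-0.0603,0] [-0.0904,-0.0555,0] [-0.0999,-0.0483,0] [-0.1076,-0.0391,0] [-0.1129,-0.0284,0] [-0.1156,-0.0167,0] [-0.1160,-0.0047,0] [-0.1160,0.0073,0] [-0.1144,0.0191,0] [-0.1101,0.0303,0] [-0.1034,0.0402,0] end [-45.4 -42.4] per 384.7
```

View pics/b.png

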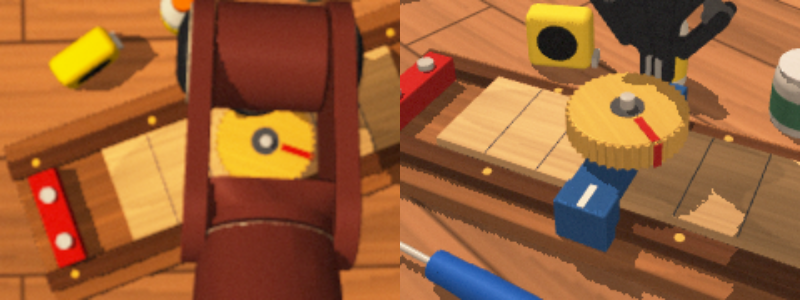

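The mark has moved about 0.9 rad round (pointing at (660,155) in the side half). The finger drives the wheel, so I'll use a tighter path.

```bash

python3 -m crank '[{"offset":[0,-0.012,0],"twist":[0,0,0]},{"offset":[-0.0017,-0.0239,0],"twist":[0,0,0]},{"offset":[-0.006,-0.035,0],"twist":[0,0,0]},{"offset":[-0.0128,-0.0449,0],"twist":[0,0,0]},{"offset":[-0.0217,-0.0529,0],"twist":[0,0,0]},{"offset":[-0.0322,-0.0587,0],"twist":[0,0,0]},{"offset":[-0.0437,-0.062,0],"twist":[0,0,0]},{"offset":[-0.0556,-0.0627,0],"twist":[0,0,0]},{"offset":[-0.0676,-0.0626,0],"twist":[0,0,0]}]'
python3 look.py c
python3 -m crank '[{"offset":[-0.0118,0.0023,0],"twist":[0,0,0]},{"offset":[-0.0228,0.0071,0],"twist":[0,0,0]},{"offset":[-0.0323,0.0143,0],"twist":[0,0,0]},{"offset":[-0.04,0.0235,0],"twist":[0,0,0]},{"offset":[-0.0453,0.0342,0],"twist":[0,0,0]},{"offset":[-0.048,0.0459,0],"twist":[0,0,0]},{"offset":[-0.0484,0.0579,0],"twist":[0,0,0]}]'
python3 look.py d
```

```text
t: 7.82
tool_pos: [0.4776, 0.0703, 0.0662]
tool_rot: [-3.095, -0.51, 0.003]
contact_force: [-1.7, 6.7, 2.5]
opening: 0.0
grip_force: 3.4
t 7.83 jig mm [-12.4  62.8] z 66.2 toolyaw 18.7 F jig [0.6 6.9] 2.5 open 0.0
(np.float64(3.087754423322652), np.int64(62), array([0.03017827, 0.00843461]))
t: 8.85
tool_pos: [0.4516, -0.0031, 0.066]
tool_rot: [-3.1, -0.51, 0.005]
contact_force: [-4.4, 0.2, 2.4]
opening: 0.0001
grip_force: 2.6
t 8.85 jig mm [-60.6   1.6] z 66.0 toolyaw 18.69 F jig [-4.1  1.6] 2.4 open 0.0
(np.float64(nan), np.int64(0), array([nan, nan]))h.py:24: RuntimeWarning: Mean of empty slice.
  k=(np.hypot(*P.T)<.048)&(np.hypot(*P.T)>.012); s=P[k].mean(0)
  ret = um.true_divide(
```

View pics/d.png

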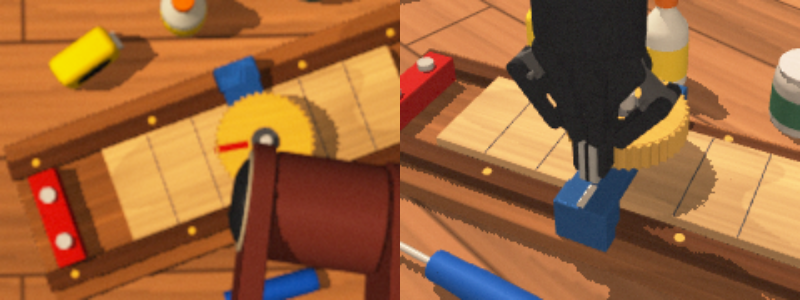

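Mark now points left at (220,148) in the top half: about 4.5 rad, no slip. Continue.

```bash

python3 -c "
from h import *
rows(286,20,12,a=6,b=8.5,r=52)
rows(286+240,12,12,a=6,b=8.5,r=52)"
```

```text
[0.0000,0.0120,0] [0.0016,0.0239,0] [0.0059,0.0351,0] [0.0126,0.0450,0] [0.0214,0.0531,0] [0.0318,0.0590,0] [0.0433,0.0623,0] [0.0553,0.0630,0] [0.0673,0.0629,0] [0.0791,0.0608,0] [0.0900,0.0561,0] [0.0996,0.0489,0] [0.1074,0.0397,0] [0.1128,0.0291,0] [0.1156,0.0174,0] [0.1160,0.0055,0] [0.1160,-0.0065,0] [0.1145,-0.0184,0] [0.1103,-0.0296,0] [0.1036,-0.0396,0] end [45.6 42.1] per 384.7
[-0.0087,-0.0082,0] [-0.0191,-0.0141,0] [-0.0306,-0.0176,0] [-0.0426,-0.0184,0] [-0.0546,-0.0183,0] [-0.0664,-0.0162,0] [-0.0774,-0.0115,0] [-0.0870,-0.0045,0] [-0.0948,0.0046,0] [-0.1003,0.0153,0] [-0.1032,0.0269,0] [-0.1036,0.0389,0] end [-58.    3.3] per 384.7
```

```bash

python3 -m crank '[{"offset":[0,0.012,0],"twist":[0,0,0]},{"offset":[0.0016,0.0239,0],"twist":[0,0,0]},{"offset":[0.0059,0.0351,0],"twist":[0,0,0]},{"offset":[0.0126,0.045,0],"twist":[0,0,0]},{"offset":[0.0214,0.0531,0],"twist":[0,0,0]},{"offset":[0.0318,0.059,0],"twist":[0,0,0]},{"offset":[0.0433,0.0623,0],"twist":[0,0,0]},{"offset":[0.0553,0.063,0],"twist":[0,0,0]},{"offset":[0.0673,0.0629,0],"twist":[0,0,0]},{"offset":[0.0791,0.0608,0],"twist":[0,0,0]},{"offset":[0.09,0.0561,0],"twist":[0,0,0]},{"offset":[0.0996,0.0489,0],"twist":[0,0,0]},{"offset":[0.1074,0.0397,0],"twist":[0,0,0]},{"offset":[0.1128,0.0291,0],"twist":[0,0,0]},{"offset":[0.1156,0.0174,0],"twist":[0,0,0]},{"offset":[0.116,0.0055,0],"twist":[0,0,0]},{"offset":[0.116,-0.0065,0],"twist":[0,0,0]},{"offset":[0.1145,-0.0184,0],"twist":[0,0,0]},{"offset":[0.1103,-0.0296,0],"twist":[0,0,0]},{"offset":[0.1036,-0.0396,0],"twist":[0,0,0]}]'
python3 look.py e
python3 -m crank '[{"offset":[-0.0087,-0.0082,0],"twist":[0,0,0]},{"offset":[-0.0191,-0.0141,0],"twist":[0,0,0]},{"offset":[-0.0306,-0.0176,0],"twist":[0,0,0]},{"offset":[-0.0426,-0.0184,0],"twist":[0,0,0]},{"offset":[-0.0546,-0.0183,0],"twist":[0,0,0]}]'
python3 look.py f
```

```text
t: 11.5
tool_pos: [0.5375, 0.0697, 0.0665]
tool_rot: [-3.099, -0.511, -0.001]
contact_force: [2.0, -0.9, 1.2]
opening: 0.0002
grip_force: 0.7
t 11.5 jig mm [44.1 43. ] z 66.5 toolyaw 18.72 F jig [ 1.6 -1.5] 1.2 open 0.0
(np.float64(2.566973335809651), np.int64(64), array([ 0.0301657 , -0.00764613]))
t: 12.28
tool_pos: [0.4782, 0.0705, 0.066]
tool_rot: [-3.095, -0.509, 0.004]
contact_force: [-1.9, 7.0, 2.6]
opening: -0.0001
grip_force: 3.9
t 12.28 jig mm [-11.8  62.8] z 66.0 toolyaw 18.7 F jig [0.5 7.2] 2.6 open -0.0
(np.float64(-2.3844204025919002), np.int64(54), array([0.01566513, 0.02956479]))
```

View pics/f.png

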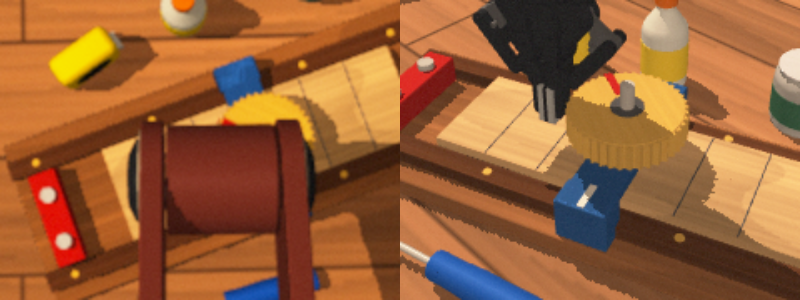

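Side: pin is up, mark at (612,82) → about 10.2 rad; roughly 2.4 rad left.

```bash

python3 -m crank '[{"offset":[-0.0118,0.0023,0],"twist":[0,0,0]},{"offset":[-0.0228,0.0071,0],"twist":[0,0,0]},{"offset":[-0.0323,0.0143,0],"twist":[0,0,0]},{"offset":[-0.04,0.0235,0],"twist":[0,0,0]},{"offset":[-0.0453,0.0342,0],"twist":[0,0,0]},{"offset":[-0.048,0.0459,0],"twist":[0,0,0]},{"offset":[-0.0484,0.0579,0],"twist":[0,0,0]},{"offset":[-0.0484,0.0699,0],"twist":[0,0,0]},{"offset":[-0.0468,0.0818,0],"twist":[0,0,0]},{"offset":[-0.0425,0.093,0],"twist":[0,0,0]},{"offset":[-0.0425,0.093,0],"twist":[0,0,0]},{"offset":[-0.0575,0.103,0],"twist":[0,0,0]},{"offset":[-0.0725,0.113,0],"twist":[0,0,0]},{"offset":[-0.0725,0.153,-0.05],"twist":[0,0,0]},{"offset":[-0.0725,0.203,-0.08],"twist":[0,0,0]},{"offset":[-0.0725,0.253,-0.08],"twist":[0,0,0]},{"offset":[-0.0225,0.273,-0.08],"twist":[0,0,0]},{"offset":[-0.0225,0.273,-0.08],"twist":[0,0,0]}]'
python3 look.py g
python3 - <<'E'
from h import *
get_image("top")
for q,z in(("board",.038),("stop_face",.046)):
  P,m=maskpts(q,"top",z); J=(P-C)@Rj*1000
  print(q,np.percentile(J,[1,50,99],axis=0).round(1).tolist())
get_image("side")
for q in ("board","stop_face"):
  P,m=maskpts(q,"side",.038 if q=="board" else .046); J=(P-C)@Rj*1000
  print("side",q,np.percentile(J,[1,50,99],axis=0).round(1).tolist())
E
```

```text
t: 14.68
tool_pos: [0.5472, -0.1988, 0.1454]
tool_rot: [-3.099, -0.509, 0.001]
contact_force: [-1.2, 1.0, -0.2]
opening: -0.0
grip_force: 0.0
t 14.68 jig mm [ -32.7 -214.4] z 145.4 toolyaw 18.66 F jig [-0.8  1.3] -0.2 open -0.0
(np.float64(-0.203935140129615), np.int64(80), array([-0.03302197, -0.00406358]))
board [[-50.4, 19.6], [0.9, 87.0], [51.8, 160.2]]
stop_face [[-47.8, 209.1], [2.0, 223.9], [49.2, 240.4]]
side board [[-61.2, -161.4], [-27.7, -91.2], [48.6, -16.5]]
side stop_face [[-66.1, 187.0], [-3.1, 217.7], [47.5, 240.7]]
```

View pics/g.png

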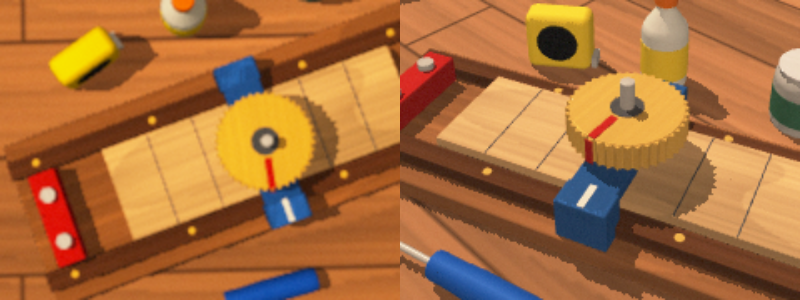

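Mark sits at about -0.2 rad (12.36 rad), pin well raised. Now the push: board end at jig y≈-160, gap ≈49 mm.

```bash

python3 -m crank '[{"offset":[0.033,-0.034,0],"twist":[0,0,0]},{"offset":[0.033,-0.034,0],"twist":[0,0,0]},{"offset":[0.033,-0.034,0.05],"twist":[0,0,0]},{"offset":[0.033,-0.034,0.09],"twist":[0,0,0]},{"offset":[0.033,-0.034,0.119],"twist":[0,0,0]},{"offset":[0.033,-0.034,0.119],"twist":[0,0,0]}]'
python3 -c "
from h import *
st()"
```

```text
t: 15.88
tool_pos: [0.5642, -0.1539, 0.0245]
tool_rot: [-3.097, -0.51, 0.008]
contact_force: [0.6, -0.4, -0.1]
opening: 0.0002
grip_force: 0.0
t 15.88 jig mm [  -2.3 -177.4] z 24.5 toolyaw 18.7 F jig [ 0.4 -0.6] -0.1 open 0.0
```

```bash

python3 -m crank '[{"offset":[0.002,-0.004,0],"twist":[0,0,0]},{"offset":[0.002,-0.008,0],"twist":[0,0,0]},{"offset":[0.002,-0.012,0],"twist":[0,0,0]},{"offset":[0.002,-0.016,0],"twist":[0,0,0]},{"offset":[0.002,-0.020,0],"twist":[0,0,0]},{"offset":[0.002,-0.024,0],"twist":[0,0,0]},{"offset":[0.002,-0.028,0],"twist":[0,0,0]},{"offset":[0.002,-0.032,0],"twist":[0,0,0]},{"offset":[0.002,-0.036,0],"twist":[0,0,0]},{"offset":[0.002,-0.040,0],"twist":[0,0,0]},{"offset":[0.002,-0.044,0],"twist":[0,0,0]},{"offset":[0.002,-0.046,0],"twist":[0,0,0]}]'
python3 look.py h
python3 -m crank '[{"offset":[0,-0.002,0],"twist":[0,0,0]},{"offset":[0,-0.004,0],"twist":[0,0,0]},{"offset":[0,-0.004,0],"twist":[0,0,0]}]'
python3 look.py i
```

```text
t: 17.38
tool_pos: [0.5559, -0.1116, 0.0295]
tool_rot: [3.096, 0.51, 0.006]
contact_force: [1.9, -5.6, 2.0]
opening: -0.0002
grip_force: 3.1
t 17.38 jig mm [   3.4 -134.6] z 29.5 toolyaw 18.73 F jig [-0.  -5.9] 2.0 open -0.0
(np.float64(-0.203935140129615), np.int64(80), array([-0.03302197, -0.00406358]))
t: 17.9
tool_pos: [0.5546, -0.1077, 0.0294]
tool_rot: [3.096, 0.51, 0.006]
contact_force: [1.7, -6.2, 4.4]
opening: -0.0
grip_force: 3.4
t 17.9 jig mm [   3.4 -130.5] z 29.4 toolyaw 18.72 F jig [-0.4 -6.4] 4.4 open -0.0
(np.float64(-0.203935140129615), np.int64(80), array([-0.03302197, -0.00406358]))
```

View pics/i.png

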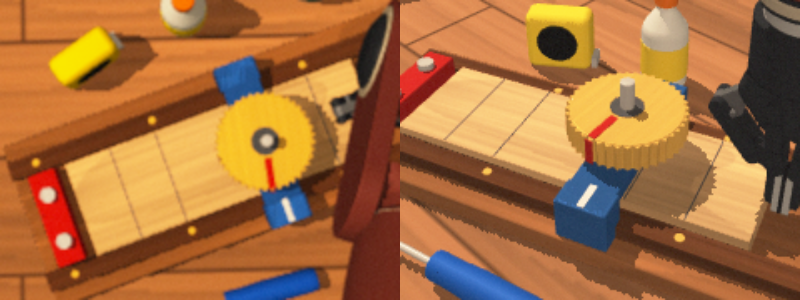

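Board follows flat; a small gap to the stop (about (75,205)) remains.

```bash

python3 -m crank '[{"offset":[0,-0.002,0],"twist":[0,0,0]},{"offset":[0,-0.004,0],"twist":[0,0,0]},{"offset":[0,-0.006,0],"twist":[0,0,0]},{"offset":[0,-0.006,0],"twist":[0,0,0]}]'
python3 -c "
from h import *
st()"
python3 -m crank '[{"offset":[0,-0.002,0.001],"twist":[0,0,0]},{"offset":[0,-0.004,0.001],"twist":[0,0,0]},{"offset":[0,-0.004,0.001],"twist":[0,0,0]}]'
python3 look.py j
```

```text
t: 18.55
tool_pos: [0.5527, -0.1021, 0.0294]
tool_rot: [3.096, 0.51, 0.006]
contact_force: [1.8, -5.2, 4.4]
opening: -0.0
grip_force: 3.4
t 18.55 jig mm [   3.4 -124.5] z 29.4 toolyaw 18.72 F jig [ 0.1 -5.5] 4.4 open -0.0
t: 18.92
tool_pos: [0.5523, -0.099, 0.0293]
tool_rot: [3.094, 0.51, 0.009]
contact_force: [3.1, -6.7, 6.4]
opening: -0.0002
grip_force: 4.7
t 18.93 jig mm [   4.  -121.5] z 29.3 toolyaw 18.72 F jig [ 0.8 -7.4] 6.4 open -0.0
(np.float64(-0.203935140129615), np.int64(80), array([-0.03302197, -0.00406358]))
```

```bash

python3 -m crank '[{"offset":[0,-0.002,0],"twist":[0,0,0]},{"offset":[0,-0.004,0],"twist":[0,0,0]},{"offset":[0,-0.004,0],"twist":[0,0,0]}]'
python3 -c "
from h import *
st()"
python3 -m crank '[{"offset":[0,-0.002,0],"twist":[0,0,0]},{"offset":[0,-0.002,0],"twist":[0,0,0]}]'
python3 look.py k
```

```text
t: 19.45
tool_pos: [0.5518, -0.0973, 0.0295]
tool_rot: [3.089, 0.51, 0.011]
contact_force: [4.2, -14.6, 2.7]
opening: 0.0001
grip_force: 7.4
t 19.45 jig mm [   4.1 -119.8] z 29.5 toolyaw 18.75 F jig [ -0.7 -15.1] 2.7 open 0.0
t: 19.7
tool_pos: [0.5516, -0.0971, 0.0297]
tool_rot: [3.086, 0.51, 0.012]
contact_force: [5.5, -20.0, 0.0]
opening: 0.0
grip_force: 9.6
t 19.7 jig mm [   4.  -119.5] z 29.7 toolyaw 18.77 F jig [ -1.2 -20.7] 0.0 open 0.0
(np.float64(-0.203935140129615), np.int64(80), array([-0.03302197, -0.00406358]))
```

View pics/k.png

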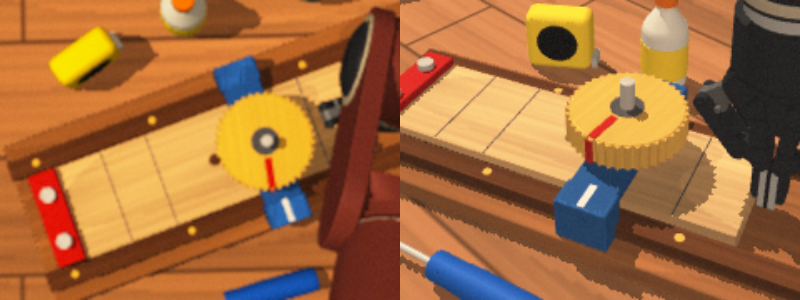

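The board touches the stop and the force rose to 20 N with no further travel: home. Retreat.

```bash

python3 -m crank '[{"offset":[0,0.010,0],"twist":[0,0,0]},{"offset":[0,0.025,0],"twist":[0,0,0]},{"offset":[0,0.035,-0.01],"twist":[0,0,0]},{"offset":[0,0.045,-0.05],"twist":[0,0,0]},{"offset":[0,0.08,-0.1],"twist":[0,0,0]},{"offset":[0,0.13,-0.12],"twist":[0,0,0]},{"offset":[0,0.18,-0.12],"twist":[0,0,0]},{"offset":[0,0.18,-0.12],"twist":[0,0,0]},{"offset":[0,0.18,-0.12],"twist":[0,0,0]}]'
python3 look.py l
```

```text
t: 20.98
tool_pos: [0.6048, -0.2612, 0.1457]
tool_rot: [-3.098, -0.51, 0.002]
contact_force: [-0.3, 1.6, 0.3]
opening: -0.0001
grip_force: 0.0
t 20.98 jig mm [   1.8 -292. ] z 145.7 toolyaw 18.7 F jig [0.3 1.6] 0.3 open -0.0
(np.float64(-0.203935140129615), np.int64(80), array([-0.03302197, -0.00406358]))
```

View pics/l.png

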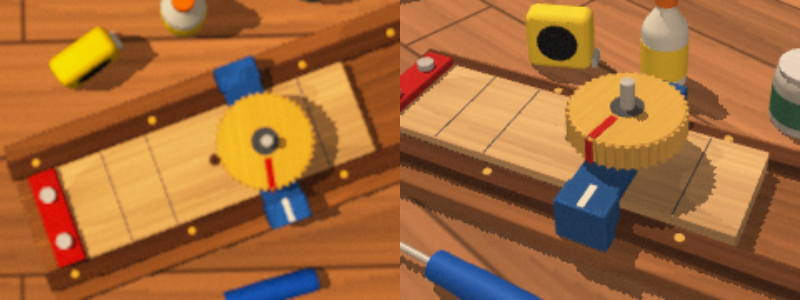

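Board is against the stop at (70,215), wheel mark unchanged at (270,175), bystanders in place.

```bash
python3 -c "
from station import *
print(finish_job())"
```

```text
the job is handed in; nothing more can be done
None
```

I turned the wheel two full turns (about 12.36 rad by the camera), pushed the board home against the red stop, backed the arm clear and handed the job in at about 21 s; no verdict came back.

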